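# Centre the shaker on the portion scale and weigh it

### The arm

A 6-joint arm with a two-finger parallel gripper is mounted at the origin on the work surface. World frame = base frame: x ahead of the robot, y to its left, z up, the work surface at z = 0. Lengths are in mm, angles in rad, forces in N, time in s.
With the tool pointing down it reaches from about 300 to 850 mm from the base axis. Payload 5.4 kg.
Tool frame: the origin (TCP) lies between the finger pads; the fingertips stand 19 mm ahead of it and the grasp point (between the pads) is the TCP (ctrl.tips_ahead is the distance from the TCP to the fingertips, in mm); z points along the fingers, y is the line along which they close (so a half turn about z gives the same grasp; the last joint's range is limited). The gripper opens to 85 mm and grips with 20 to 120 N. Pads are 22 mm wide; open, the fingers measure 114 mm over their backs; the gripper's body (76 mm by 85 mm) begins 54 mm behind the grasp point. The pads swing forward as they close: fully open they stand 13 mm farther back than shut.
Start: joints at [-1.433, 0.158, 1.597, -0, 1.386, -0.21], TCP at [195.953, -540.563, 250.299] pointing down, gripper open.
Joint ranges: [-2.91, 2.91], [-0.94, 2.29], [0.18, 2.7], [-1.29, 4.43], [0.17, 2.64], [-3, 3]. Speed limits (rad/s): [2.57, 2.57, 3.14, 3.14, 3.14, 3.14].

### API

Orientations are given as a unit quaternion [w, x, y, z].
In Python, from bench import ctrl gives the robot as it stands. The module is installed in compiled form; this text tells all that it offers.
- The arm moves only by the shell command python3 -m pendant 'ROWS' [OPENING] [FORCE]. ROWS is text: rows parted by semicolons, each of 6 numbers parted by spaces: the shift along the world's x, y, z in m, then the turn, a rotation vector about the world's x, y, z in degrees. In form: x y z wx wy wz; .... A call has exactly 5 rows; each row shifts and turns the commanded pose from where the row before left it; what a row does not reach is not made up. A row lasts 1/10 s, in which the tool goes at most 50 mm and 8.59 degrees, less where a joint would pass 70% of its speed; a pose out of reach is approached as far as the arm can. A call with a gripper value outside its range is refused whole. OPENING is the opening, from -1 (shut) to 1 (fully open), set as the call begins (- or left out, the last holds). The fingers move at their own pace and stop on an object; FORCE is the grip in N (left out, the last holds). Time passes only in rows, so rows that do not move let the fingers close, or fill a call up. It gives the time, the measured TCP pose, the force, the opening and the grip force at its end, in the units of the state.
- ctrl.state(): the state, without advancing time (a new reading comes with each control period).
- ctrl.capture(name): name is "side" or "top"; returns (picture, depth): 480x640x3 uint8, red, green, blue; 480x640 float32, mm along the optical axis (not along the pixel's ray), 0 where there is no reading.
- ctrl.get_calibration(name): a dict with "fx", "fy", "cx", "cy" (pixels), "R" (3x3) and "t" (3): a world point X has camera coordinates R X + t. Camera axes: x right, y down, z forward; pixel columns grow to the right and rows downward; lengths in mm; the calibration is good to about 2 mm. A picture is of the moment at which its call begins. get_calibration takes no time and is no camera call.
- ctrl.finish_job(): hands the job in; it is judged then, once.
Trained networks look in the newest picture that a camera, given by its name, has taken for a name from the list of things; names that differ only in an ending like _2 or _b are one class to them, and where a whole thing is asked for, a point or a joint stands for the part that bears it (a point fixed in the world has none). Each returns a list of dicts, best first, with "conf" (0 to 1); they miss things now and then, are a little off and sometimes report something else, mostly with a low value. They report only what shows in the picture. A call takes as long as a camera call. They do not tell look-alikes from the thing itself.
- ctrl.find_in(camera, label): "centre" ([x, y, z] in mm, in the coordinates of the camera as it stood for that picture, good to about 4 mm: the middle of the surface that is visible of it).
- ctrl.tip_of(camera, label): "centre" ([x, y, z] in mm, in the coordinates of the camera as it stood for that picture, good to about 4 mm: a listed point, or the origin of a listed thing).
The state is a dict: "time": time; "joints": joint angles; "dq": joint speeds; "tau": joint torques, N m; "tool_pos": TCP position; "tcp_rot": TCP orientation; "ft_force": force on the tool from outside, world axes, zero at the start; "moment": the same for the moment, N m; "width": opening from 0.0 (shut) to 1.0 (fully open); "gripper_force": force on a finger pad.
Only numpy, scipy, OpenCV 4.12 (cv2) and the standard library are available. Lean on these libraries where they do the work, as an engineer would, in place of code of your own. Each camera call takes 0.05 s, during which the arm holds its last target. There are 200 camera calls.

### The job

The little white shaker stands off-centre on the round pan of the portion scale. Nudge it with light taps of the fingertips, low down near its foot, until it stands upright in the middle of the pan, without gripping or lifting it or knocking it over or off; take the fingers away, then press the scale's button all the way down and let it go to weigh it. Leave the other things on the counter alone.

Things in the scene. Friction and masses are not known exactly. Their poses are not given: they have to be found in the camera images.
- shaker: Loose shaker on the scale's pan: tapered white ceramic, steel cap, 62 mm tall, about 0.12 kg. Round about z (up). Narrow flat foot 32 mm across; widest (40 mm) from 6 to 14 mm above its underside; 28 mm at 44 mm, cap 31 mm at 44 to 54 mm, domed top. Origin: centre of underside. Slides when pushed at the widest band, tips when pushed high up: keep the fingertips 3 to 10 mm above the pan.
- pan_center (a point): Centre of the pan's top face, where the middle of the shaker's underside belongs. The pan is a fixed flat round steel disc without a rim, 90 mm across, 8 mm thick, its top 52 mm above the counter, with two thin engraved circles (56 and 76 mm across) about its centre. Its yaw means nothing.
- scale: Portion scale, fixed: grey body 200 by 150 mm, top face 32 mm above the counter. Origin: on the counter under the pan's centre. -x is its front, towards the robot at yaw 0; the body spans x -135 to +65 mm, y -75 to +75 mm. Flat display at the front left (+y), button at the front right (-y).
- weigh_button (a joint): Travel of the scale's button (m): 0 is up, 0.006 fully down; more than 0.004 counts as pressed. It springs back. About 1 N starts it, 3.4 N presses it fully.
- button_top (a point): Centre of the top of the scale's round white button, 22 mm across, at x = -105, y = -35 mm in the scale's frame. Up, it stands 42 mm above the counter and 10 mm proud of the scale's top face (lower than the pan). Pressed straight down; travel 6 mm.
- spare_shaker: Bystander: a second shaker of the same shape, standing on the counter. Origin: centre of its underside. Leave alone.
- bottle: Bystander: brown-red sauce bottle, 54 mm across and 150 mm tall, standing on the counter. Origin: centre of its underside. Leave alone.
- sauce_cup: Bystander: open steel sauce cup, 66 mm across and 36 mm tall, on the counter. Origin: centre of its underside. Leave alone.
Mind the look-alikes: they are no part of the job. What is shaped like the shaker but purple is not meant. There is more than one size of the scale; the job needs the larger.

How it is judged:
By the outcome, as a careful person would: the job done as asked, in the order asked, and still so for the second after the job is handed in, with the robot touching nothing.
It also fails if it takes over 58 s, if anything falls off the work surface, if the arm or the gripper's body presses on something with over 40 N, if the wrist force passes 120 N, or if a joint passes its speed limit or range.

## Working session

There is one attempt and no reset: what is moved stays moved. The work goes in short steps, Python scripts to look and compute and a shell command to move; the robot and the scene stay as the last step left them, time stands still between calls to the robot, and variables do not carry over. Pictures are saved under pics/ and viewed, at most 10 in all, crops included, and the job is handed in when it is done.

```bash
mkdir -p pics; cat > h.py <<'E'
from bench import ctrl
import numpy as np, cv2
def snap(n,f):
    p,d=ctrl.capture(n); cv2.imwrite(f'pics/{f}.png',p[:,:,::-1]); np.save(f'pics/{f}.npy',d); return p,d
def w(n,c):
    k=ctrl.get_calibration(n); return np.array(k['R']).T@(np.array(c)-np.array(k['t']))
def px(n,X):
    k=ctrl.get_calibration(n); c=np.array(k['R'])@np.array(X)+np.array(k['t']); return np.round([k['fx']*c[0]/c[2]+k['cx'],k['fy']*c[1]/c[2]+k['cy']],1)
def rep(n,l,fn='tip_of'):
    for r in getattr(ctrl,fn)(n,l):
        X=w(n,r['centre']); print(n,l,fn,round(r['conf'],2),X.round(1),px(n,X))
def unproj(n,u,v,z):
    k=ctrl.get_calibration(n); R=np.array(k['R']);t=np.array(k['t'])
    C=-R.T@t; r=R.T@np.array([(u-k['cx'])/k['fx'],(v-k['cy'])/k['fy'],1]); return C+r*(z-C[2])/r[2]
E
python3 - <<'E'
from h import *
a,_=snap('top','t0'); b,_=snap('side','s0')
for n in('top','side'):
    for l in('shaker','pan_center','scale','button_top'): rep(n,l)
s=ctrl.state(); print(s['time'],s['tool_pos'],s['tcp_rot'],ctrl.tips_ahead,s['width'])
for n in('top','side'): k=ctrl.get_calibration(n); print(n,k['fx'],(-np.array(k['R']).T@k['t']).round())
E
```

```text
top shaker tip_of 0.74 [ 6.324e+02 -2.100e+02 -2.000e-01] [458.6 264.9]
top pan_center tip_of 0.64 [569.3 -61.9  51.8] [390.  293.6]
top scale tip_of 0.95 [824.9 -14.3   4.7] [366.2 170.9]
top button_top tip_of 0.6 [462.1 -67.8  37.7] [391.4 347.7]
top button_top tip_of 0.42 [739.5 -25.1  36.3] [372.1 209.2]
side shaker tip_of 0.94 [562.3 -80.4  52.7] [297.7 290.6]
side shaker tip_of 0.79 [ 631.1 -210.     2. ] [342.1 351.9]
side pan_center tip_of 0.95 [570.4 -59.7  55.5] [299.9 281.4]
side scale tip_of 0.77 [569.  -62.1   4.7] [300.3 296.4]
side scale tip_of 0.56 [823.1 -19.1  -2.4] [404.8 266.9]
side button_top tip_of 0.56 [744.5 -22.   31.7] [373.9 263.3]
side button_top tip_of 0.51 [459.6 -72.   43.8] [248.7 297.3]
0.5 [ 195.93663748 -540.55553764  250.26166754] [-3.57527643e-05  9.84919315e-01  1.73014283e-01 -1.36377488e-05] 19.0 1.0005847390632374
top 598.0342649904901 [ 555.   76. 1238.]
side 469.5068201348522 [ 504. -662.  855.]
```

View pics/t0.png

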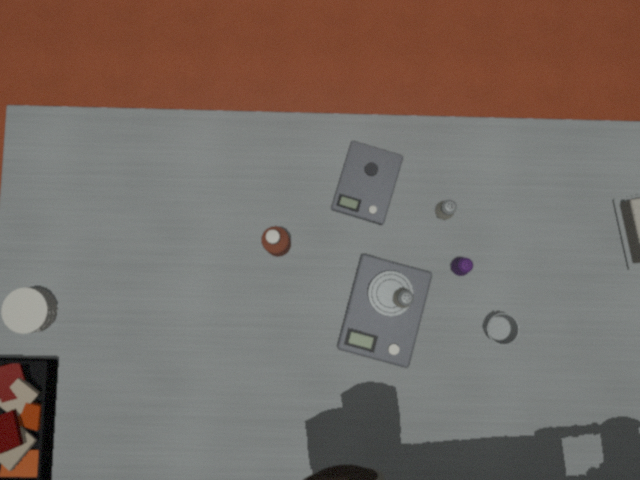

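View pics/s0.png

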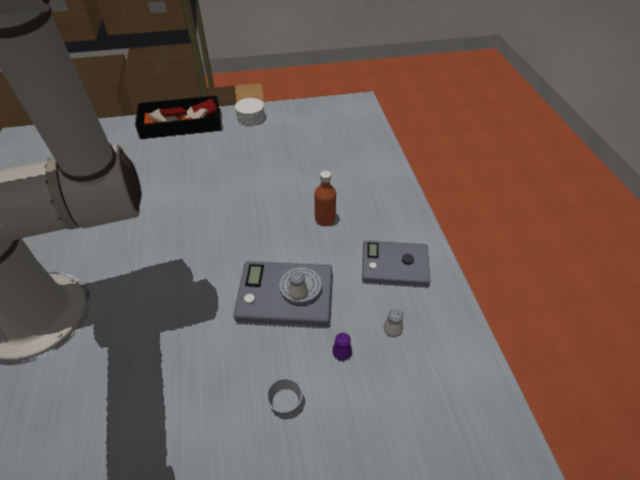

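Top view: larger scale at about (385,310) with the pan at (390,294) and a white shaker at (402,297). The other scale, at (367,182), is smaller. Candidate shakers are white on the pan (402,297), white spare on the counter (446,209) and purple (461,266). The one on the larger scale's pan fits the description. I'll confirm it in one enlarged crop and refine the positions.

```bash
cat > m.py <<'E'
from h import *
# predicted outlines over enlarged crops: pan circles and a shaker model at a given xy
def overlay(f,n,img,pan,sh,box,s):
    x0,y0,x1,y1=box; im=cv2.resize(img[y0:y1,x0:x1,::-1],None,fx=s,fy=s,interpolation=cv2.INTER_CUBIC)
    def ring(c,r,z,col):
        P=np.array([(px(n,[c[0]+r*np.cos(a),c[1]+r*np.sin(a),z])-[x0,y0]+.5)*s for a in np.linspace(0,6.3,50)]); cv2.polylines(im,[P.astype(int)],True,col,1)
    ring(pan,45,52,(0,0,255)); ring(pan,28,52,(0,0,255))
    ring(sh,20,62,(0,255,0)); ring(sh,15.5,101,(255,0,0))
    return im
E
python3 - <<'E'
from m import *
t=cv2.imread('pics/t0.png')[:,:,::-1]; s=cv2.imread('pics/s0.png')[:,:,::-1]
pan=(569.5,-61.5); sh=(562.3,-80.4)
a=overlay('','top',t,pan,sh,(355,260,425,330),5); b=overlay('','side',s,pan,sh,(265,255,335,325),5)
c=cv2.resize(t[240:380,320:440,::-1],None,fx=2.5,fy=2.5); 
raw=np.hstack([cv2.resize(t[260:330,355:425,::-1],(350,350),interpolation=2),cv2.resize(s[255:325,265:335,::-1],(350,350),interpolation=2)])
cv2.imwrite('pics/c0.png',cv2.resize(np.vstack([np.hstack([a,b]),raw]),(600,600)))
# body outline by the depth
d=np.load('pics/t0.npy'); k=ctrl.get_calibration('top'); R=np.array(k['R']);tt=np.array(k['t'])
v,u=np.mgrid[:480,:640]; C=np.stack([(u-k['cx'])/k['fx']*d,(v-k['cy'])/k['fy']*d,d],-1); W=(C-tt)@R
reg=(d>0)&(abs(W[...,0]-535)<160)&(abs(W[...,1]+60)<140)
m=reg&(W[...,2]>18)&(W[...,2]<150); r=cv2.minAreaRect(W[m][:,:2].astype(np.float32)); print(r)
for lo,hi in((46,58),(85,125)):
    q=W[reg&(W[...,2]>lo)&(W[...,2]<hi)]; print(lo,len(q),q.mean(0).round(1),q.min(0).round(1),q.max(0).round(1))
    if lo==46: print(cv2.minEnclosingCircle(q[:,:2].astype(np.float32)))
E
```

```text
((550.6387329101562, -81.1916732788086), (197.04959106445312, 239.78536987304688), 76.11614990234375)
46 1302 [573.9 -58.5  52.3] [ 450.5 -199.9   46.1] [641.2 -18.2  57.7]
((548.6635131835938, -129.66981506347656), 115.86980438232422)
85 236 [562.3 -82.5 108.7] [547.4 -99.6  85.2] [578.2 -67.6 119.5]
```

View pics/c0.png

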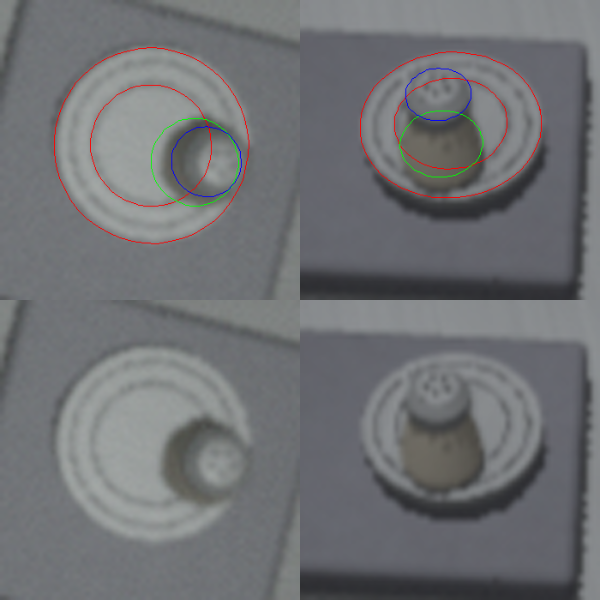

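The overlay confirms it. The white shaker stands at the right of the larger scale's pan, with its cap at top px ≈(405,297). The pan outline fits at (569.5,-61.5), and the shaker sits about 5 mm further out than my overlay, at ≈(562.5,-86). I'll shut the fingers and go behind it on the −y side.

```bash
R='0'; python3 -m pendant '0.022 0.025 0 0 0 3.6; 0.024 0.027 0 0 0 3.6; 0.024 0.027 0 0 0 3.6; 0.024 0.027 0 0 0 3.6; 0.024 0.027 0 0 0 3.6' -1 20; python3 -m pendant '0.024 0.027 0 0 0 3.6; 0.024 0.027 0 0 0 3.6; 0.024 0.027 0 0 0 3.6; 0.024 0.027 0 0 0 3.6; 0.024 0.027 0 0 0 3.6'; python3 -m pendant '0.024 0.027 0 0 0 3.6; 0.024 0.027 0 0 0 3.6; 0.024 0.027 0 0 0 3.6; 0.024 0.027 0 0 0 3.6; 0.017 0.0195 0 0 0 3.6'
python3 - <<'E'
from h import *
s=ctrl.state(); q=s['tcp_rot']; print(s['tool_pos'].round(1) if hasattr(s['tool_pos'],'round') else s['tool_pos'], np.degrees(2*np.arctan2(q[2],q[1])), s['time'],s['ft_force'],s['width'])
E
```

```text
time: 1.0
tool_pos: [314.7, -406.5, 250.4]
tcp_rot: [0.0, 0.945, 0.326, 0.0]
ft_force: [1.1, 0.0, 0.3]
width: 0.141
gripper_force: 0.0
time: 1.5
tool_pos: [434.8, -271.4, 250.5]
tcp_rot: [0.0, 0.883, 0.47, 0.0]
ft_force: [0.7, 0.4, -0.8]
width: 0.001
gripper_force: 0.0
time: 2.0
tool_pos: [548.1, -143.2, 250.4]
tcp_rot: [0.0, 0.798, 0.603, 0.0]
ft_force: [0.4, 0.1, 0.4]
width: 0.0
gripper_force: 0.0
[ 548.1 -143.2  250.4] 74.15126329747554 2.0 [0.4287171  0.1071843  0.37992276] 0.0004621630626101803
```

```bash
python3 -m pendant '0 0 -0.025 0 0 0; 0 0 -0.03 0 0 0; 0 0 -0.03 0 0 0; 0 0 -0.025 0 0 0; 0 0 -0.02 0 0 0' ; python3 -m pendant '0 0 -0.015 0 0 0; 0 0 -0.013 0 0 0; 0 0 -0.010 0 0 0; 0 0 -0.005 0 0 0; 0 0 0 0 0 0'
cat > est.py <<'E'
from m import *
import sys
f=sys.argv[1]; pan=(569.5,-61.5)
t,_=snap('top','t'+f); s,_=snap('side','s'+f)
for n in('top','side'): rep(n,'shaker'); rep(n,'shaker','find_in')
if len(sys.argv)>3:
    sh=(float(sys.argv[2]),float(sys.argv[3]))
    a=overlay('','top',t,pan,sh,(355,260,425,330),5); b=overlay('','side',s,pan,sh,(265,255,335,325),5)
    raw=np.hstack([cv2.resize(t[260:330,355:425,::-1],(350,350),interpolation=2),cv2.resize(s[255:325,265:335,::-1],(350,350),interpolation=2)])
    cv2.imwrite(f'pics/c{f}.png',cv2.resize(np.vstack([np.hstack([a,b]),raw]),(600,600)))
st=ctrl.state(); print(np.round(st['tool_pos'],1),st['time'])
E
python3 est.py 1 562.5 -86
```

```text
time: 2.5
tool_pos: [546.3, -144.7, 118.5]
tcp_rot: [-0.001, 0.799, 0.601, -0.0]
ft_force: [-1.1, -0.8, 0.2]
width: 0.0
gripper_force: 0.0
time: 3.0
tool_pos: [546.8, -145.0, 76.9]
tcp_rot: [-0.0, 0.799, 0.601, -0.0]
ft_force: [-0.2, 0.2, -0.8]
width: 0.003
gripper_force: 0.0
top shaker tip_of 0.55 [560.1 -83.9  51.2] [401.  298.5]
top shaker tip_of 0.48 [ 633.8 -209.3    3.9] [458.8 264.1]
top shaker find_in 0.55 [ 636.6 -205.3   56.3] [462.8 261.1]
top shaker find_in 0.52 [563.8 -79.3 103.4] [402.3 296.4]
side shaker tip_of 0.92 [ 6.306e+02 -2.101e+02 -4.000e-01] [341.8 352.6]
side shaker find_in 0.89 [ 627.1 -221.5   40.3] [342.  347.7]
[ 547.4 -145.3   78. ] 3.3
```

View pics/c1.png

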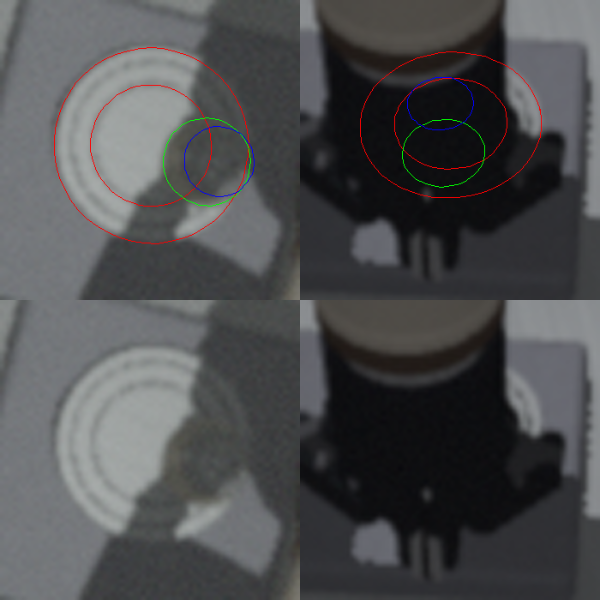

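The shaker shows at top px ≈(402.5,297.5) in the gripper's shadow, and the model ring at (562.5,-86) fits. The closed fingertips are behind it, 7 mm above pan level. Next I'll approach and push gently.

```bash
python3 -m pendant '0.0014 0.0048 0 0 0 0; 0.0014 0.0048 0 0 0 0; 0.0014 0.0048 0 0 0 0; 0.0014 0.0048 0 0 0 0; 0.0008 0.0029 -0.001 0 0 0' ; python3 -m pendant '0.0006 0.0019 0 0 0 0; 0.0006 0.0019 0 0 0 0; 0.0006 0.0019 0 0 0 0; 0.0006 0.0019 0 0 0 0; 0.0006 0.0019 0 0 0 0'; python3 -m pendant '0.0006 0.0019 0 0 0 0; 0.0006 0.0019 0 0 0 0; 0.0006 0.0019 0 0 0 0; 0.0006 0.0019 0 0 0 0; 0.0006 0.0019 0 0 0 0'
python3 est.py 2 564.5 -77
```

```text
time: 3.8
tool_pos: [553.6, -122.3, 76.4]
tcp_rot: [0.0, 0.799, 0.602, 0.0]
ft_force: [-0.8, -0.4, 0.5]
width: 0.002
gripper_force: 0.0
time: 4.3
tool_pos: [556.4, -113.5, 76.3]
tcp_rot: [0.0, 0.799, 0.601, -0.0]
ft_force: [0.4, -0.9, -0.2]
width: -0.002
gripper_force: 0.3
time: 4.8
tool_pos: [559.4, -103.8, 76.3]
tcp_rot: [0.0, 0.799, 0.601, -0.0]
ft_force: [0.1, 0.4, -0.1]
width: -0.002
gripper_force: 0.4
top shaker tip_of 0.76 [ 6.318e+02 -2.116e+02 -1.000e-01] [459.4 265.2]
top shaker tip_of 0.7 [564.8 -72.5  47.8] [395.  295.9]
top shaker find_in 0.85 [ 631.7 -202.2   55.8] [461.2 263.6]
top shaker find_in 0.51 [563.8 -60.5  86.9] [391.3 296.2]
side shaker tip_of 0.93 [ 629.6 -210.4   -2.1] [341.4 353.2]
side shaker find_in 0.89 [ 629.4 -221.2   40. ] [343.1 347.5]
[ 559.3 -103.9   76.3] 5.1
```

View pics/c2.png

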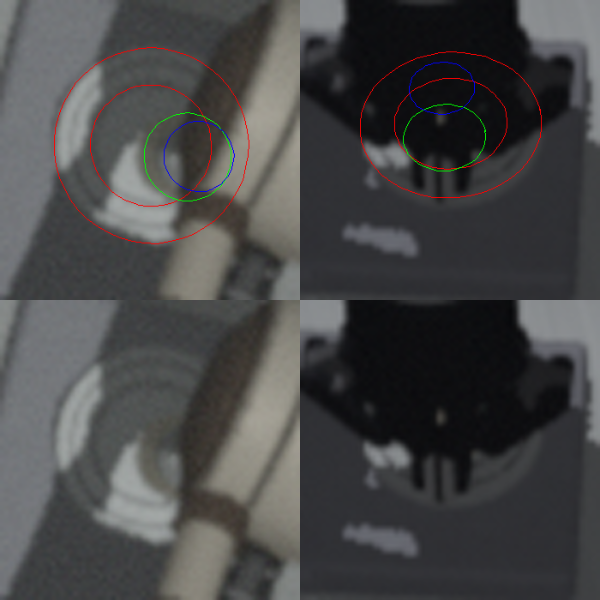

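The shaker's left edge is at crop x≈138, so it is at y≈-74, and contact is as modelled (about 30 mm from the TCP). I'll push 11 mm more, back off and look.

```bash
python3 -m pendant '0.0006 0.0019 0 0 0 0; 0.0006 0.0019 0 0 0 0; 0.0006 0.0019 0 0 0 0; 0.0006 0.0019 0 0 0 0; 0.0004 0.0014 0 0 0 0' ; python3 -m pendant '0.0003 0.0010 0 0 0 0; 0.0001 0.0004 0 0 0 0; 0 0 0 0 0 0; -0.001 -0.004 0 0 0 0; -0.0027 -0.0096 0 0 0 0'; python3 -m pendant '-0.0054 -0.0192 0 0 0 0; -0.008 -0.029 0.01 0 0 0; -0.011 -0.038 0.02 0 0 0; -0.011 -0.038 0.02 0 0 0; -0.011 -0.038 0.02 0 0 0';  python3 -m pendant '-0.011 -0.038 0.02 0 0 0; -0.011 -0.038 0.02 0 0 0; -0.011 -0.038 0 0 0 0; 0 0 0 0 0 0; 0 0 0 0 0 0'
python3 est.py 3 569.5 -63
```

```text
time: 5.6
tool_pos: [562.2, -94.8, 76.3]
tcp_rot: [0.0, 0.799, 0.601, 0.0]
ft_force: [-0.7, -1.2, -0.5]
width: 0.004
gripper_force: 0.3
time: 6.1
tool_pos: [558.8, -107.1, 76.3]
tcp_rot: [-0.0, 0.799, 0.602, 0.0]
ft_force: [0.2, -0.5, -0.0]
width: 0.002
gripper_force: 0.0
time: 6.6
tool_pos: [511.4, -271.4, 147.1]
tcp_rot: [0.0, 0.799, 0.601, -0.0]
ft_force: [0.9, 0.2, 0.3]
width: -0.001
gripper_force: 0.0
time: 7.1
tool_pos: [478.5, -384.3, 186.0]
tcp_rot: [-0.0, 0.8, 0.6, 0.0]
ft_force: [0.2, 0.6, 0.4]
width: 0.001
gripper_force: 0.0
top shaker tip_of 0.85 [ 631.4 -209.9    0.9] [458.7 265.4]
top shaker tip_of 0.67 [564.6 -61.7  52.3] [389.9 295.9]
top shaker find_in 0.63 [ 628.5 -203.3   54. ] [461.5 265.2]
top shaker find_in 0.55 [570.5 -56.6 107.5] [390.6 292.6]
side shaker tip_of 0.71 [665.3 166.3   4.6] [323.9 218.2]
side shaker tip_of 0.61 [ 631.8 -207.2    1.4] [342.1 350.8]
side shaker find_in 0.96 [ 627.4 -220.1   41.2] [342.  346.8]
side shaker find_in 0.67 [ 600.5 -110.7   31.2] [318.2 305.5]
[ 479.8 -382.3  186.1] 7.4
```

View pics/c3.png

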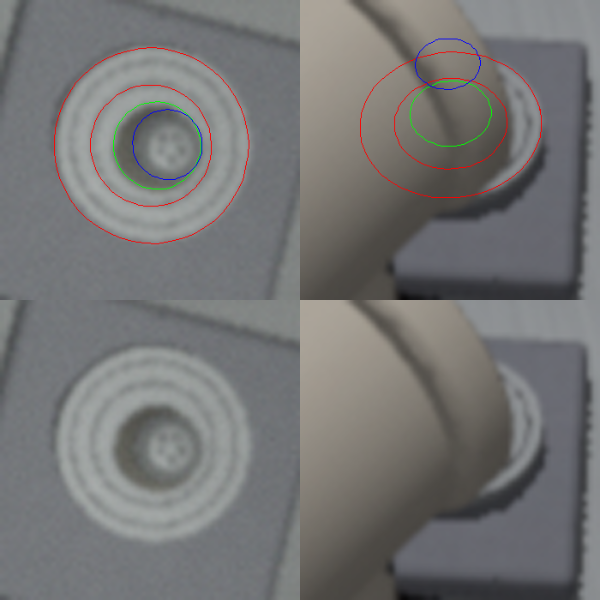

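Top view: the shaker is nearly centred, with its body ring at crop (158,148) against the pan at (152,143). The side view is blocked by the arm. I'll get the offset to sub-pixel by ring fitting.

```bash
cat > fit.py <<'E'
from h import *
import sys
from scipy.ndimage import map_coordinates
from scipy.optimize import minimize
g=cv2.GaussianBlur(cv2.imread(f'pics/{sys.argv[1]}.png',0).astype(float),(0,0),0.6)
k=ctrl.get_calibration('top');R=np.array(k['R']);t=np.array(k['t']);A=np.linspace(0,2*np.pi,180,endpoint=False)
def val(c,r,z,a=A):
    P=np.stack([c[0]+r*np.cos(a),c[1]+r*np.sin(a),0*a+z],1)@R.T+t
    return map_coordinates(g,[k['fy']*P[:,1]/P[:,2]+k['cy'],k['fx']*P[:,0]/P[:,2]+k['cx']],order=1)
def fit(c0,rs,z,sgn,a=A):
    best=None
    for r in rs:
        cost=lambda c:-sgn*np.mean(np.clip(val(c,r+1.5,z,a)-val(c,r-1.5,z,a),-60,60))
        G=[(cost((c0[0]+x,c0[1]+y)),c0[0]+x,c0[1]+y) for x in np.arange(-6,6.1,.5) for y in np.arange(-6,6.1,.5)]
        m=min(G); m=minimize(cost,m[1:],method='Nelder-Mead')
        if best is None or m.fun<best[0]: best=(m.fun,m.x.round(2),r)
    return best
p=(569.5,-61.5); s=(float(sys.argv[2]),float(sys.argv[3]))
print('pan',fit(p,[44,45,46],52,-1)); print('pan groove28',fit(p,[27,28,29],52,-1),fit(p,[27,28,29],52,1)); 
for z in (60,64): print('body',z,fit(s,[19,20,21],z,1))
E
python3 fit.py t3 569 -63; python3 - <<'E'
from h import *
# button by blob near prediction
im=cv2.imread('pics/t3.png'); k=im[325:370,370:420].min(2); m=(k>150).astype(np.uint8); n,l,st,c=cv2.connectedComponentsWithStats(m)
for i in range(1,n):
    if st[i][4]>20: print(st[i],c[i]+[370,325],unproj('top',*(c[i]+[370,325]),42).round(1))
rep('top','button_top')
E
```

```text
pan (np.float64(-23.197044453818332), array([570.  , -62.98]), 45)
pan groove28 (np.float64(-6.195172908623928), array([586.68, -61.23]), 29) (np.float64(-8.92785227361313), array([558.75, -66.48]), 28)
body 60 (np.float64(-28.889903172760306), array([568.2 , -63.63]), 20)
body 64 (np.float64(-28.88158666151298), array([568.19, -63.19]), 20)
[19 20 10 10 81] [393.51851852 349.18518519] [459.7 -71.5  42. ]
top button_top tip_of 0.62 [461.2 -67.5  40. ] [391.4 348.3]
top button_top tip_of 0.52 [741.2 -28.2  33.9] [373.5 208.6]
```

The offset is now about (1.8, 0.4) mm: pan (570,-63), shaker (568.2,-63.4). The button is at (459.7,-72), from both the blob and the geometry. I'll hover over the front of the scale, which clears the side view, with the tool turned for a small +x tap.

```bash
python3 -m pendant '-0.002 0.031 0 0 0 -7.4; -0.002 0.031 0 0 0 -7.4; -0.002 0.031 0 0 0 -7.4; -0.002 0.031 0 0 0 -7.4; -0.002 0.031 0 0 0 -7.4' ; python3 -m pendant '-0.002 0.031 0 0 0 -7.4; -0.002 0.031 0 0 0 -7.4; -0.002 0.031 0 0 0 -7.4; -0.002 0.031 0 0 0 -7.4; -0.002 0.031 0 0 0 -7.4'; python3 -m pendant '0 0 -0.02 0 0 0; 0 0 -0.03 0 0 0; 0 0 -0.03 0 0 0; 0 0 -0.02 0 0 0; 0 0 0 0 0 0' 
python3 est.py 4 568.2 -63.4; python3 fit.py t4 568.2 -63.4
python3 -c "
from h import *
q=ctrl.state()['tcp_rot'];print(np.degrees(2*np.arctan2(q[2],q[1])))"
```

```text
time: 7.95
tool_pos: [469.4, -226.7, 186.3]
tcp_rot: [0.0, 0.949, 0.314, 0.0]
ft_force: [-0.1, 0.3, -0.1]
width: 0.001
gripper_force: 0.0
time: 8.45
tool_pos: [459.2, -71.7, 186.4]
tcp_rot: [0.0, 1.0, -0.003, 0.0]
ft_force: [0.2, -0.1, 0.5]
width: 0.003
gripper_force: 0.0
time: 8.95
tool_pos: [457.0, -71.9, 83.5]
tcp_rot: [-0.001, 1.0, -0.0, -0.003]
ft_force: [-0.8, 0.1, -1.0]
width: -0.0
gripper_force: 0.0
top shaker tip_of 0.9 [ 632.1 -212.8    3.5] [460.4 265. ]
top shaker tip_of 0.63 [567.6 -61.   51.1] [389.5 294.4]
top shaker find_in 0.7 [564.8 -56.8 106.4] [390.6 295.6]
top shaker find_in 0.52 [ 629.3 -201.7   56.1] [461.  264.8]
side shaker tip_of 0.88 [566.5 -57.3  53.1] [298.  281.5]
side shaker tip_of 0.86 [ 630.1 -210.1    1.6] [341.6 352.2]
side shaker find_in 0.81 [ 627.7 -219.1   40.8] [342.  346.5]
side shaker find_in 0.6 [566.2 -71.7  89.2] [298.2 276.4]
[460.6 -73.8  87.8] 9.25
pan (np.float64(-20.456605443688794), array([569.88, -62.96]), 45)
pan groove28 (np.float64(-5.424659777291908), array([569.79, -63.  ]), 27) (np.float64(-8.696620024602819), array([558.42, -64.39]), 28)
body 60 (np.float64(-21.91502942432978), array([568.42, -63.74]), 20)
body 64 (np.float64(-21.87668088141165), array([568.36, -63.3 ]), 20)
-0.06561824560428182
```

View pics/c4.png

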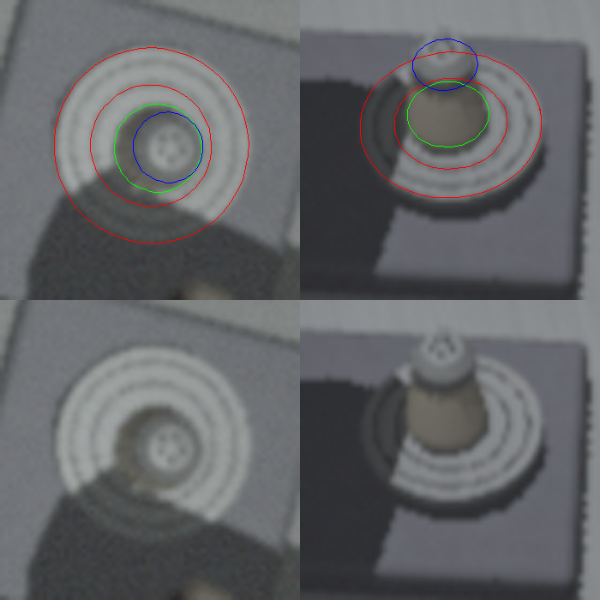

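Both views agree: the shaker stands upright, about 1.6 mm short in x (side view: body at crop x≈447, pan at ≈451). One small +x tap follows.

```bash
python3 -m pendant '0.01 0.005 -0.006 0 0 0; 0.016 0.0058 -0.0054 0 0 0; 0.02 0 0 0 0 0; 0.014 0 0 0 0 0; 0.008 0 0 0 0 0' ; python3 -m pendant '0.002 0 0 0 0 0; 0.002 0 0 0 0 0; 0.002 0 0 0 0 0; 0.001 0 0 0 0 0; 0 0 0 0 0 0'
```

```text
time: 9.75
tool_pos: [529.1, -62.9, 76.0]
tcp_rot: [0.0, 1.0, -0.001, 0.001]
ft_force: [-0.1, 0.3, -0.1]
width: 0.001
gripper_force: 0.0
time: 10.25
tool_pos: [534.3, -62.6, 74.9]
tcp_rot: [-0.0, 1.0, -0.001, -0.0]
ft_force: [0.8, -0.1, -0.0]
width: 0.003
gripper_force: 0.0
```

```bash
python3 -m pendant '0.001 0 0.001 0 0 0; 0.001 0 0 0 0 0; 0.001 0 0 0 0 0; 0.001 0 0 0 0 0; 0.001 0 0 0 0 0'; python3 -m pendant '0 0 0 0 0 0; -0.004 0 0 0 0 0; -0.01 0 0 0 0 0; -0.02 0 0 0 0 0; -0.02 -0.004 0.004 0 0 0';  python3 -m pendant '-0.016 -0.003 0.005 0 0 0; -0.01 -0.002 0 0 0 0; 0 0 0 0 0 0; 0 0 0 0 0 0; 0 0 0 0 0 0'
python3 est.py 5 569 -63; python3 fit.py t5 569 -63
```

```text
time: 10.75
tool_pos: [539.4, -62.5, 75.9]
tcp_rot: [-0.0, 1.0, -0.001, -0.0]
ft_force: [-1.9, 0.0, 1.5]
width: -0.0
gripper_force: 0.7
time: 11.25
tool_pos: [483.8, -66.0, 79.3]
tcp_rot: [-0.0, 1.0, -0.0, -0.001]
ft_force: [0.6, -0.4, 0.4]
width: -0.001
gripper_force: 0.0
time: 11.75
tool_pos: [460.0, -71.6, 84.9]
tcp_rot: [0.0, 1.0, -0.001, 0.0]
ft_force: [1.0, -0.5, 0.1]
width: -0.001
gripper_force: 0.0
top shaker tip_of 0.72 [570.4 -64.4  51.3] [391.2 293. ]
top shaker tip_of 0.68 [ 6.312e+02 -2.106e+02  4.000e-01] [459.  265.5]
top shaker find_in 0.86 [ 630.5 -202.5   56.2] [461.4 264.2]
top shaker find_in 0.7 [571.8 -58.1 107.3] [391.4 291.9]
side shaker tip_of 0.73 [ 632.1 -207.2    0.9] [342.3 350.9]
side shaker tip_of 0.65 [570.7 -55.8  53. ] [299.8 280.7]
side shaker find_in 0.66 [569.8 -68.2  86.6] [299.8 275.6]
side shaker find_in 0.63 [ 626.8 -218.8   42.3] [341.6 346. ]
[459.6 -71.5  84.8] 12.05
pan (np.float64(-20.435233360663183), array([569.89, -62.96]), 45)
pan groove28 (np.float64(-6.726271498803477), array([575.93, -66.62]), 29) (np.float64(-8.063994225112499), array([563.71, -63.25]), 27)
body 60 (np.float64(-24.50990031168668), array([571.5, -64. ]), 20)
body 64 (np.float64(-24.444856458487326), array([571.44, -63.53]), 20)
```

The residual is about 1.5 mm, within measuring error, and the nets put the shaker at x≈570.5 against the pan at 570. That is centred, so I'll press the button.

```bash
python3 -m pendant '0 0 -0.006 0 0 0; 0 0 -0.006 0 0 0; 0 0 -0.005 0 0 0; 0 0 -0.003 0 0 0; 0 0 -0.002 0 0 0'; python3 -m pendant '0 0 -0.002 0 0 0; 0 0 -0.002 0 0 0; 0 0 -0.002 0 0 0; 0 0 -0.0015 0 0 0; 0 0 0 0 0 0'
```

```text
time: 12.55
tool_pos: [459.1, -71.4, 62.3]
tcp_rot: [-0.0, 1.0, -0.001, -0.0]
ft_force: [0.5, -0.1, -0.1]
width: -0.001
gripper_force: 0.0
time: 13.05
tool_pos: [459.5, -71.6, 55.4]
tcp_rot: [-0.0, 1.0, -0.001, -0.0]
ft_force: [-2.1, -0.7, 2.6]
width: 0.002
gripper_force: 1.5
```

```bash
python3 -m pendant '0 0 -0.0008 0 0 0; 0 0 -0.0007 0 0 0; 0 0 0 0 0 0; 0 0 0 0 0 0; 0 0 0 0 0 0'
```

```text
time: 13.55
tool_pos: [459.6, -71.6, 54.9]
tcp_rot: [0.0, 1.0, -0.0, -0.0]
ft_force: [-4.5, 1.2, 10.9]
width: -0.004
gripper_force: 5.8
```

The force rose to 10.9 N, well over 3.4 N, and the tips stopped at z≈36, so the button is bottomed. Now I'll release, rise, back away and check.

```bash
python3 -m pendant '0 0 0.003 0 0 0; 0 0 0.006 0 0 0; 0 0 0.01 0 0 0; 0 0 0.02 0 0 0; 0 0 0.03 0 0 0';  python3 -m pendant '-0.01 0 0.03 0 0 0; -0.03 0 0.03 0 0 0; -0.03 0 0.02 0 0 0; -0.02 0 0 0 0 0; 0 0 0 0 0 0'
python3 est.py 6 570.5 -63.3; python3 fit.py t6 570.5 -63.3
```

```text
time: 14.05
tool_pos: [458.3, -71.1, 122.7]
tcp_rot: [-0.001, 1.0, -0.001, -0.001]
ft_force: [0.5, 0.1, 0.4]
width: -0.0
gripper_force: 0.0
time: 14.55
tool_pos: [368.5, -71.6, 203.8]
tcp_rot: [0.001, 1.0, -0.001, 0.001]
ft_force: [-1.6, 0.0, 0.6]
width: 0.002
gripper_force: 0.0
top shaker tip_of 0.85 [568.  -62.5  52.5] [390.3 294.2]
top shaker tip_of 0.81 [ 6.328e+02 -2.102e+02  6.000e-01] [458.8 264.7]
top shaker find_in 0.84 [570.6 -59.3 108.1] [392.1 292.5]
top shaker find_in 0.71 [ 631.4 -203.8   53.9] [461.8 263.8]
side shaker tip_of 0.79 [ 6.312e+02 -2.099e+02  1.000e-01] [342.1 352.4]
side shaker tip_of 0.61 [571.5 -53.8  54. ] [300.  279.6]
side shaker tip_of 0.33 [566.8 -61.9  53. ] [298.4 283.2]
side shaker find_in 0.89 [571.1 -70.2  90.5] [300.5 275.1]
side shaker find_in 0.68 [ 626.5 -220.1   38.9] [341.5 347.5]
side shaker find_in 0.54 [ 739.3 -186.9   41.9] [392.9 323. ]
[369.8 -71.5 202.6] 14.85
pan (np.float64(-23.082225237182854), array([570.04, -62.98]), 45)
pan groove28 (np.float64(-5.873440144003951), array([588.81, -61.36]), 27) (np.float64(-8.930450383582606), array([564.23, -63.82]), 27)
body 60 (np.float64(-28.985213190645844), array([571.12, -63.71]), 20)
body 64 (np.float64(-29.04068221746236), array([571.08, -63.27]), 20)
```

View pics/c6.png

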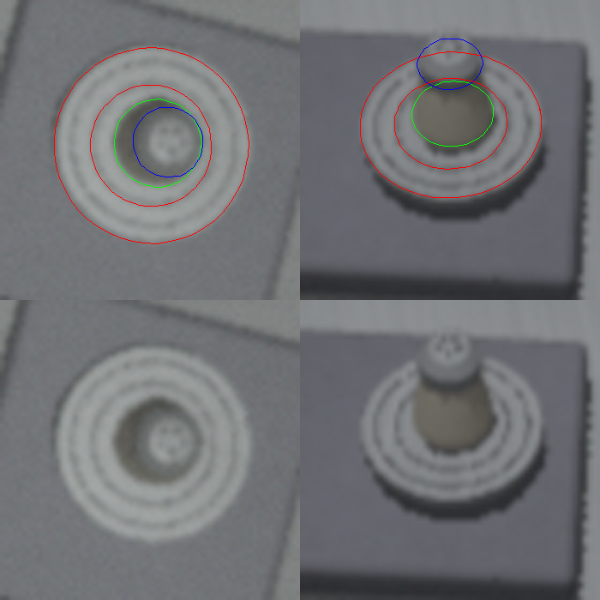

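Both views show the shaker upright in the middle of the pan (body at crop (158,141) top and ≈(453,415) side), about 1 mm off centre. The gripper is clear of everything, so I'm handing in.

```bash
python3 -c "
from bench import ctrl
print(ctrl.finish_job())"
```

```text
the job is handed in; nothing more can be done
None
```

The job is handed in: the shaker stands upright about 1 mm from the pan's centre, the scale's button was pressed to its stop (10.9 N) and released, and the arm is clear of everything, at about 15 s of the 58 s allowed.

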